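Refit the knock bar of the coffee knock box

TASK

Refit the knock bar of the knock box: lay the loose bar in the two V saddles and push it lengthwise against the sliding buffer at the left-hand end until the buffer has gone in by about half of its 14 mm travel, without ramming it to the bottom. Leave the bar there, settled in both saddles, then swing the retaining strap over it and press it firmly but gently all the way down so that it stays shut on the bar. Do not disturb the other things on the counter.

Things in the scene. Friction and masses are not known exactly. Their poses are not given: they have to be found in the camera images.
- bar_mid (a point): Middle of the loose knock bar: a plain cylinder with a black rubber sleeve over the middle 120 mm and bare steel ends, all of one diameter, 32 mm, 206 mm long, about 0.45 kg, lying on the counter. The point is its centre (16 mm above what it lies on); its y axis runs along the bar. Both ends are alike. Its x and z axes turn as the bar rolls.
- knock_box: Fixed open steel box, 130 mm (its x) by 280 mm (its y), rim 69 mm high, floor 6 mm thick. Origin on the counter; walls at x = -65 and +65, y = -105 and +175 mm. x points away from the robot, y to its left (turned by up to 0.2 rad), z up. Nothing stands above the rim but the saddles, the strap and the end stop.
- saddle_mid (a point): Point half-way between the two steel V saddles, on the axis of a settled bar (box x = 0, y = 0, z = 96.6 mm); box axes. The saddles, 18 mm wide, stand at y = -60 and +60 mm: 90 degree V open upward, V bottom at z = 74 mm, V edges at x = +-24, z = 98 mm. A settled bar lies along y at x = 0, z = 96.6 mm.
- ledge (a point): Middle of the top of the ledge at the +y end of the box (box x = 0, y = 132, z = 68 mm). A dark block (30 mm wide, 46 high, 26 long) is clamped on it and carries the sliding buffer. Where along y it is clamped differs and is not given: the buffer's face, when out, is somewhere from box y = 90 to 126 mm and must be felt for with the bar.
- end_buffer (a joint): How far the sliding buffer has been pushed in (to +y), in m: 0 out (as it starts), 0.014 at the bottom. A black rubber disc, 24 mm across, facing -y at the height of a settled bar's axis, on a steel rod that slides into the dark block. It takes about 7 N to push and stays where it was pushed (no spring).
- strap (a joint): Retaining strap's angle, rad: 0 shut (level, hard stop, pointing to box -x), 1.57 upright, 2.1 widest open, leaning away from the robot. Starts at 1.6 to 2.0. Flat steel, 90 mm long from the hinge, 18 mm wide (30 at the free end), 5 mm thick, over the -y saddle. Stiff hinge: 0.4 N m (6 N at 66 mm from the hinge) swings it; it stays where it is left.
- strap_hinge (a point): Point on the strap's hinge axis (the box's y direction), mid-width and mid-thickness of the strap: box x = 44, y = -60, z = 120.6 mm. Nothing stands behind the strap but the box's far wall.
- strap_end (a point): Middle of the free end of the strap, 90 mm from the hinge, at mid-thickness.
- strap_pad (a joint): How far the sprung black rubber pad under the strap (18 x 16 mm, 44 mm from the hinge) is pressed in, m: 0 free, 0.008 most, 1500 N/m. On a settled bar it starts to press at about 0.1 rad and is in by about 0.004 with the strap fully shut; that takes about 10 N at 66 mm from the hinge.
- tamper: Bystander, to be left alone: coffee tamper, 58 mm wide, 94 mm tall, standing on the counter; origin at the centre of its underside.
- milk_jug: Bystander, to be left alone: small milk jug with a handle, 72 x 94 mm, 80 mm tall, standing on the counter; origin at the centre of its underside.
- espresso_cup: Bystander, to be left alone: espresso cup with a handle, 68 x 88 mm, 58 mm tall, standing on the counter; origin at the centre of its underside.
- salt_shaker: Bystander, to be left alone: salt shaker, 44 mm wide, 90 mm tall, standing on the counter; origin at the centre of its underside.
- jigger: Bystander, to be left alone: double-cone steel measure, 45 mm wide, 80 mm tall, standing on the counter; origin at the centre of its underside.

How it is judged:
By the outcome, as a careful person would: the job done as asked, in the order asked, and still so for the second after the job is handed in, with the robot touching nothing.
It also fails if it takes over 67 s, if anything falls off the work surface, if the arm or the gripper's body presses on something with over 40 N, if the wrist force passes 120 N, or if a joint passes its speed limit or range.

ROBOT

A 6-joint arm with a two-finger parallel gripper is mounted at the origin on a cart in front of the work surface, level with it; the furniture and walls round the work are solid. World frame = base frame: x ahead of the robot, y to its left, z up, the work surface at z = 0. Lengths are in m, angles in rad, forces in N, time in s.
With the tool pointing down it reaches from about 0.25 to 0.725 m from the base axis. Payload 4 kg.
Tool frame: the origin (TCP) lies at the very end of the fingers, on their centre line; the grasp point (between the pads) lies 19 mm behind it; z points along the fingers, y is the line along which they close (so a half turn about z gives the same grasp; the last joint's range is limited). The gripper opens to 85 mm and grips with 20 to 120 N. Pads are 22 mm wide; open, the fingers measure 114 mm over their backs; the gripper's body (76 mm by 85 mm) begins 54 mm behind the grasp point. The pads swing forward as they close: fully open they stand 13 mm farther back than shut.
Start: joints at [1.108, 0.241, 0.005, 1.335, 0, 1.571], TCP at [0.223, 0.447, 0.194] pointing down, gripper open.
Joint ranges: [-2.72, 2.72], [-1.05, 1.87], [-1.09, 1.28], [-1.99, 2.15], [-1.42, 1.44], [-3.14, 3.14]. Speed limits (rad/s): [2.79, 2.79, 3.14, 3.14, 3.14, 3.14].

INTERFACE

Orientations are given as a rotation vector (axis times angle).
In Python, from bench import bot gives the robot as it stands. The module is installed in compiled form; this text tells all that it offers. Calls block until the motion is done:
- bot.move_ptp(position, orientation): joint-space move of the TCP to a pose.
- bot.servo_line(position, attitude=None, vel=0.15): straight line of the TCP; attitude=None keeps the orientation; vel is the mean speed in m/s.
- bot.goto_joints(angles): joint-space move.
- bot.open() and bot.close_gripper(): open the fingers fully, or close them until they stop; the grip force is fixed at half the most.
- bot.sleep(seconds).
- bot.solve_ik(position, orientation): joint angles nearest the present ones, or None.
- bot.read_camera(name): name is "side" or "top" or "wrist"; returns (picture, depth): 420x560x3 uint8, red, green, blue; 420x560 float32, m along the optical axis (not along the pixel's ray), 0 where there is no reading.
- bot.camera_model(name): a dict with "camera_matrix" (3x3 intrinsics, pixels), "R" (3x3) and "t" (3): a world point X has camera coordinates R X + t. Camera axes: x right, y down, z forward; pixel columns grow to the right and rows downward; lengths in m; the calibration is good to about 2 mm. The wrist camera is an equidistant fisheye: a pixel r from the principal point sees the ray r / f radians off the axis. A picture is of the moment at which its call begins: read the wrist's pose just before it. camera_model takes no time and is no camera call; for the wrist camera it gives the pose at the moment of the call.
A pose or a line that the arm cannot do raises bot.Unreachable and nothing moves.
- bot.finish_job(): hands the job in; it is judged then, once.
Trained networks look in the newest picture that a camera, given by its name, has taken for a name from the list of things; names that differ only in an ending like _2 or _b are one class to them, and where a whole thing is asked for, a point or a joint stands for the part that bears it (a point fixed in the world has none). Each returns a list of dicts, best first, with "conf" (0 to 1); they miss things now and then, are a little off and sometimes report something else, mostly with a low value. They report only what shows in the picture. A call takes as long as a camera call.
- bot.look_for(camera, label): "point" ([x, y, z] in m, in world coordinates, good to about 4 mm: the middle of the surface that is visible of it).
Readings, each from a call of its own:
- bot.current_time(): time.
- bot.current_joint_positions(): joint angles.
- bot.current_joint_vel(): joint speeds.
- bot.current_effort(): joint torques, N m.
- bot.current_tool_pos(): TCP position.
- bot.current_orientation(): TCP orientation.
- bot.current_force(): force on the tool from outside, world axes, zero at the start.
- bot.current_wrist_torque(): the same for the moment, N m.
- bot.current_finger_gap(): finger opening in m.
- bot.current_grasp_force(): force on a finger pad.
Only numpy, scipy, OpenCV 4.12 (cv2) and the standard library are available. Lean on these libraries where they do the work, as an engineer would, in place of code of your own. Each camera call takes 0.05 s, during which the arm holds its last target. There are 200 camera calls.

## Working session

There is one attempt and no reset: what is moved stays moved. The work goes in short steps, each a Python script; the robot and the scene stay as the last script left them, time stands still between calls to the robot, and variables do not carry over. Pictures are saved under pics/ and viewed, at most 10 in all, crops included, and the job is handed in when it is done.

```bash
mkdir -p pics; python3 - <<'E'
from bench import bot
import cv2,numpy as np
for c in ("top","side"):
    p,d=bot.read_camera(c); cv2.imwrite(f"pics/{c}0.png",p[...,::-1]); np.save(f"{c}d.npy",d)
    for n in ["bar_mid","knock_box","strap","end_buffer","strap_end","tamper","milk_jug","espresso_cup","salt_shaker","jigger"]:
        print(c,n,[(np.round(r["point"],3).tolist(),round(r["conf"],2)) for r in bot.look_for(c,n)][:2])
print(bot.current_orientation(),bot.current_time(),bot.current_force())
E
```

```text
top bar_mid [([0.47, -0.228, 0.03], 0.86), ([0.617, -0.162, 0.026], 0.37)]
top knock_box [([0.545, 0.107, 0.009], 0.72)]
top strap []
top end_buffer []
top strap_end [([0.583, 0.001, 0.178], 0.7)]
top tamper [([0.608, -0.41, 0.021], 0.58)]
top milk_jug [([0.616, -0.164, 0.023], 0.78)]
top espresso_cup [([0.61, -0.295, 0.03], 0.56)]
top salt_shaker [([0.439, 0.355, 0.076], 0.6)]
top jigger [([0.609, 0.338, 0.036], 0.56)]
side bar_mid [([0.47, -0.206, 0.026], 0.83)]
side knock_box [([0.544, 0.129, 0.048], 0.71)]
side strap [([0.609, -0.307, 0.049], 0.16)]
side end_buffer []
side strap_end [([0.578, 0.014, 0.168], 0.49)]
side tamper [([0.625, -0.405, 0.066], 0.52)]
side milk_jug [([0.613, -0.136, 0.053], 0.61), ([0.544, 0.132, 0.044], 0.27)]
side espresso_cup [([0.545, 0.13, 0.049], 0.54), ([0.603, -0.308, 0.048], 0.45)]
side salt_shaker [([0.442, 0.375, 0.05], 0.81)]
side jigger [([0.614, 0.347, 0.065], 0.78)]
[7.20426354e-01 3.05786163e+00 1.45046979e-05] 1.1 [-0.25691518 -0.22919978  0.58659085]
```

View pics/top0.png

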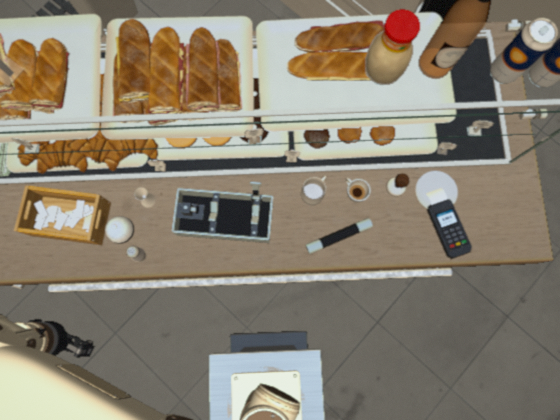

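View pics/side0.png

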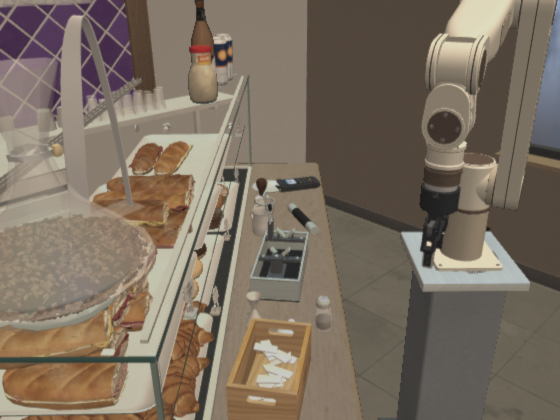

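Top view: box at cols 173–272, rows 182–242 (strap at col ~255, buffer block at ~190,210); bar from (308,247) to (371,224). Glass display sits behind the counter. Next I fit the bar and box from the depth.

```bash
cat > h.py <<'E'
from bench import bot
import numpy as np, cv2
from scipy.spatial.transform import Rotation as Ro
def cloud(c,d,m=None):
    m=m or bot.camera_model(c); K=np.array(m["camera_matrix"]);R=np.array(m["R"]);t=np.array(m["t"])
    v,u=np.indices(d.shape); x=(u-K[0,2])/K[0,0]; y=(v-K[1,2])/K[1,1]
    if c=="wrist":
        r=np.hypot(x,y); s=np.where(r>1e-9,np.tan(np.minimum(r,1.5))/np.maximum(r,1e-9),1); x,y=x*s,y*s
    P=np.stack([x*d,y*d,d],-1); X=(P-t)@R; X[d<=0]=np.nan
    return X
def down(yaw):  # tool pointing down, finger closing line (tool y) at world angle yaw+90deg, tool x along yaw
    c,s=np.cos(yaw),np.sin(yaw)
    return Ro.from_matrix(np.array([[c,s,0],[s,-c,0],[0,0,-1]])).as_rotvec()
def pose(): return np.array(bot.current_tool_pos()),Ro.from_rotvec(bot.current_orientation()).as_matrix()
E
python3 - <<'E'
from h import *
d=np.load("topd.npy");X=cloud("top",d)
def fit(m,n):
    P=X[m][:,:2].astype(np.float32); r=cv2.minAreaRect(P*1000); print(n,len(P),P.mean(0),r, "z",np.median(X[m][:,2]))
x,y,z=X[...,0],X[...,1],X[...,2]
reg=(x>.4)&(x<.54)&(y>-.36)&(y<-.1)
fit(reg&(z>.015)&(z<.05),"bar")
reg=(x>.42)&(x<.66)&(y>-.06)&(y<.3)
fit(reg&(z>.055)&(z<.08),"rim")
for lo,hi in ((.085,.105),(.105,.13),(.13,.25)): fit(reg&(z>lo)&(z<hi),(lo,hi))
m=reg&(z>.055)&(z<.08); print(x[m].min(),x[m].max(),y[m].min(),y[m].max())
g=np.abs(y)<.5; 
for lo in np.arange(.56,.8,.03):
    s=g&(x>lo)&(x<lo+.03); print(round(lo,2),np.nanpercentile(z[s],[50,90,98]).round(3))
print(bot.camera_model("wrist"))
E
```

```text
bar 728 [ 0.47253376 -0.23219542] ((473.6780090332031, -232.55886840820312), (32.19447708129883, 205.50631713867188), 20.87135124206543) z 0.02802035424868085
rim 1248 [0.541377   0.11728121] ((544.3258666992188, 105.74751281738281), (282.27764892578125, 133.5724334716797), 83.00944519042969) z 0.06753207533955555
(0.085, 0.105) 209 [0.54599637 0.10223931] ((538.130615234375, 104.51068115234375), (69.597900390625, 228.2201690673828), 1.4714479446411133) z 0.09398798386687676
(0.105, 0.13) 156 [0.56031764 0.14673148] ((561.912353515625, 104.7509994506836), (33.52191925048828, 229.60906982421875), 4.185372829437256) z 0.11419040132080441
(0.13, 0.25) 117 [0.584383   0.00460105] ((582.8475952148438, 5.1263885498046875), (29.100549697875977, 24.417829513549805), 87.1393051147461) z 0.18099670782862448
0.46280064856013475 0.6256709265225441 -0.04038665695676588 0.25294384523814484
0.56 [0.002 0.07  0.169]
0.59 [0.006 0.07  0.095]
0.62 [0.    0.047 0.087]
0.65 [0.001 0.404 0.408]
0.68 [0.204 0.408 0.41 ]
0.71 [0.025 0.231 0.241]
0.74 [0.214 0.509 0.573]
0.77 [0.26  0.592 0.632]
{'camera_matrix': array([[325.1922621 ,   0.        , 278.23749934],
       [  0.        , 325.1922621 , 204.91863065],
       [  0.        ,   0.        ,   1.        ]]), 'R': array([[ 0.44650777,  0.89477924,  0.00096217],
       [ 0.85800472, -0.42846137,  0.28328211],
       [ 0.25388721, -0.12566212, -0.95903614]]), 't': array([-0.49929985, -0.03598176,  0.37858772])}
```

```bash
python3 - <<'E'
from h import *
bot.move_ptp([.52,.045,.30],down(np.pi/2-.122))
m=bot.camera_model("wrist"); p,d=bot.read_camera("wrist"); 
cv2.imwrite("pics/w1.png",p[...,::-1]); np.savez("w1.npz",p=p,d=d,**m)
print(bot.current_time(), bot.current_joint_positions(),bot.current_tool_pos())
for n in ["end_buffer","strap_end","saddle_mid","ledge","strap_pad"]: print(n,[(np.round(r["point"],3).tolist(),round(r["conf"],2)) for r in bot.look_for("wrist",n)][:2])
X=cloud("wrist",d,m);x,y,z=X[...,0],X[...,1],X[...,2]
reg=(x>.42)&(x<.66)&(y>-.08)&(y<.3)
s=reg&(z>.06)&(z<.075); P=X[s][:,:2].astype(np.float32)*1000; print(len(P),cv2.minAreaRect(P),np.median(z[s]))
c,sn=np.cos(-.122),np.sin(-.122)
bx=(x-.540)*c+(y-.071)*sn; by=-(x-.540)*sn+(y-.071)*c
for lo,hi in ((.075,.085),(.085,.1),(.1,.108),(.108,.118),(.118,.13),(.13,.16),(.16,.22)):
    s=reg&(z>lo)&(z<hi)
    for nm,q in (("y>80",s&(by>.08)),("y<-30",s&(by<-.03)),("mid",s&(by>.03)&(by<.08))):
        if q.sum()>5: print(lo,nm,q.sum(),"bx",np.percentile(bx[q],[1,50,99]).round(4),"by",np.percentile(by[q],[1,50,99]).round(4))
E
```

```text
3.0 [8.81859654e-02 2.69602089e-01 3.15264556e-01 1.61703106e+00
 2.62687216e-04 1.77903959e+00] [0.51972772 0.04604177 0.29973833]
end_buffer [([0.553, 0.176, 0.103], 0.59)]
strap_end [([0.587, 0.012, 0.178], 0.83)]
saddle_mid [([0.546, 0.097, 0.009], 0.6)]
ledge [([0.546, 0.099, 0.015], 0.91)]
strap_pad [([0.58, 0.006, 0.17], 0.59), ([0.608, -0.273, 0.029], 0.21)]
5606 ((542.8217163085938, 105.41194915771484), (281.7339172363281, 134.01303100585938), 83.2940673828125) 0.06818175785754552
0.075 y>80 12 bx [-0.0136 -0.0005  0.0126] by [0.1204 0.1211 0.1216]
0.075 y<-30 283 bx [-0.0222  0.0022  0.0455] by [-0.0702 -0.0579 -0.046 ]
0.075 mid 255 bx [-0.0125  0.001   0.0102] by [0.0501 0.0598 0.0685]
0.085 y>80 112 bx [-0.015  -0.0045  0.0119] by [0.1007 0.114  0.1215]
0.085 y<-30 440 bx [-0.0281  0.013   0.0461] by [-0.0704 -0.0586 -0.0458]
0.085 mid 443 bx [-0.029  -0.0125  0.026 ] by [0.0508 0.0594 0.0685]
0.1 y>80 206 bx [-0.0128 -0.0014  0.0111] by [0.1012 0.109  0.1215]
0.1 y<-30 31 bx [0.0352 0.0394 0.0487] by [-0.0726 -0.0462 -0.0458]
0.108 y>80 617 bx [-0.0152 -0.001   0.0136] by [0.1027 0.1325 0.1467]
0.108 y<-30 24 bx [0.0353 0.0371 0.0481] by [-0.0724 -0.0465 -0.0458]
0.118 y<-30 208 bx [0.0354 0.0402 0.0485] by [-0.0764 -0.0556 -0.0443]
0.13 y<-30 96 bx [0.0379 0.0446 0.0509] by [-0.0662 -0.0526 -0.0508]
0.16 y<-30 775 bx [0.0386 0.0537 0.0615] by [-0.0743 -0.0585 -0.0456]
```

View pics/w1.png

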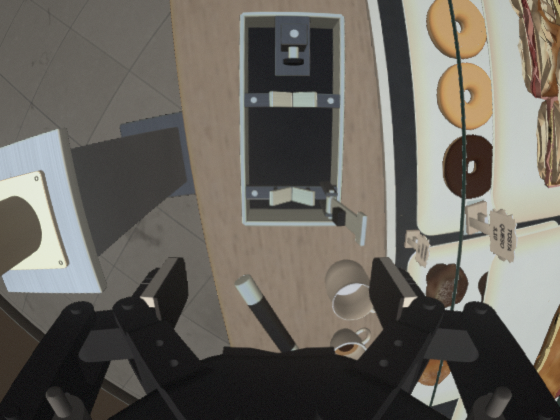

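Wrist view: the box is straight ahead, with the buffer face at (293,62), saddles at rows 100 and 193, and the strap standing near (350,215), leaning away. The buffer face is at box y ≈ 0.100. Next I pick the bar 26 mm toward its +y end.

```bash
cat >> h.py <<'E'
PSI=-.118; O=np.array([.5395,.0715])
def B(x,y,z):
    c,s=np.cos(PSI),np.sin(PSI); return [O[0]+c*x-s*y,O[1]+s*x+c*y,z]
def toB(p):
    c,s=np.cos(PSI),np.sin(PSI); a,b=p[0]-O[0],p[1]-O[1]; return np.array([c*a+s*b,-s*a+c*b,p[2]])
E
python3 - <<'E'
from h import *
a=np.radians(110.87); u=np.array([np.cos(a),np.sin(a)]); c=np.array([.4737,-.2326])
bot.move_ptp([*(c+u*.026),.16],down(a))
m=bot.camera_model("wrist"); p,d=bot.read_camera("wrist"); X=cloud("wrist",d,m);x,y,z=X[...,0],X[...,1],X[...,2]
q=np.hypot(x-c[0],y-c[1])<.115; s=q&(z>.012)&(z<.04)
P=X[s][:,:2]; t=(P-c)@u; n=(P-c)@[-u[1],u[0]]
top=X[s][:,2]>.024; k=np.polyfit(t[top],n[top],1)
print(len(P),"t",np.percentile(t,[.5,99.5]),"n",np.percentile(n,[1,50,99]),"fit",k,"ztop",np.percentile(X[s][:,2],[50,98]))
print(bot.look_for("wrist","bar_mid"),bot.current_time(),bot.current_joint_positions())
E
```

```text
5987 t [-0.10166086  0.1013187 ] n [-0.1128641   0.00036222  0.01639345] fit [ 0.04199262 -0.00255887] ztop [0.02953054 0.03300938]
[{'point': [0.4703, -0.2223, 0.0297], 'conf': 0.86}] 4.4833 [-4.19787406e-01  2.75079577e-01 -3.64792295e-02  1.25758971e+00
  2.81224407e-04  7.85366519e-01]
```

```bash
python3 - <<'E'
from h import *
a=np.radians(110.87); u=np.array([np.cos(a),np.sin(a)]); c=np.array([.4737,-.2326]); g=c+u*.026
bot.servo_line([*g,.002],vel=.12)
print(bot.current_force())
bot.close_gripper(); print(bot.current_finger_gap(),bot.current_grasp_force(),bot.current_force())
bot.servo_line([*g,.19],vel=.2)
print(bot.current_finger_gap(),bot.current_force(),bot.current_wrist_torque())
bot.move_ptp(B(0,.008,.19),down(np.pi/2+PSI))
print(bot.current_time(),bot.current_finger_gap(),toB(bot.current_tool_pos()),bot.current_joint_positions(),bot.current_force())
m=bot.camera_model("wrist"); p,d=bot.read_camera("wrist"); cv2.imwrite("pics/w2.png",p[...,::-1]); np.savez("w2.npz",p=p,d=d,**m)
p,d2=bot.read_camera("side"); cv2.imwrite("pics/s2.png",cv2.resize(p[180:320,200:360,::-1],None,fx=4,fy=4))
E
```

```text
[-0.23459858  0.74540747 -0.18853891]
-4.325141134076872e-05 0.0 [ 0.1108238   0.20735967 -0.4939556 ]
-3.6646322826580654e-05 [-0.84497633  0.10436948 -0.35316955] [0.06956372 0.02100372 0.01932381]
8.95 -0.0003413812858038188 [-0.00028428  0.00726697  0.1893529 ] [ 1.45086337e-01  3.34944933e-01  1.21908312e-01  1.35914985e+00
 -4.69673907e-04  1.83405027e+00] [-0.48541831 -0.70760439  0.01695698]
```

View pics/w2.png

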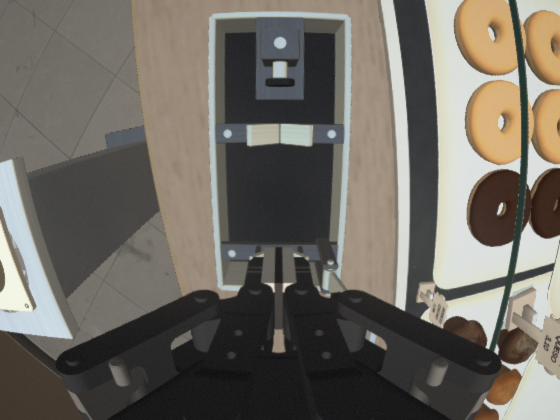

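View pics/s2.png

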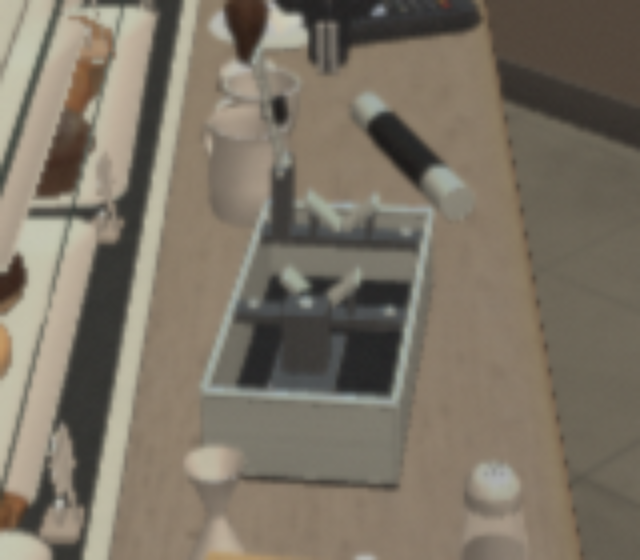

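The fingers closed on nothing (gap 0) and the bar still lies on the counter at (415,155) in the crop. I'll look again.

```bash
python3 - <<'E'
from h import *
p,d=bot.read_camera("top"); X=cloud("top",d);x,y,z=X[...,0],X[...,1],X[...,2]
s=(x>.38)&(x<.57)&(y>-.36)&(y<-.08)&(z>.015)&(z<.05)
print(s.sum(),cv2.minAreaRect(X[s][:,:2].astype(np.float32)*1000))
print(bot.look_for("top","bar_mid"))
bot.open()
b=np.load("w2.npz");
X=cloud("wrist",b["d"],{k:b[k] for k in("camera_matrix","R","t")})
# known-check: where does calibrated cloud see rim now
x,y,z=X[...,0],X[...,1],X[...,2]; s=(x>.42)&(x<.66)&(y>-.0)&(y<.3)&(z>.06)&(z<.075); print(cv2.minAreaRect(X[s][:,:2].astype(np.float32)*1000))
a=np.radians(110.87); u=np.array([np.cos(a),np.sin(a)]); c=np.array([.4737,-.2326]); g=c+u*.026
bot.move_ptp([*(g),.14],down(a)); p,d=bot.read_camera("wrist"); m=bot.camera_model("wrist")
cv2.imwrite("pics/w3.png",p[...,::-1]); print(bot.current_time(),bot.current_tool_pos(),g,bot.look_for("wrist","bar_mid"))
E
```

```text
736 ((498.3459167480469, -223.33639526367188), (85.51079559326172, 207.00411987304688), 21.33020782470703)
[{'point': [0.5453, 0.006, 0.0545], 'conf': 0.31}]
((544.798583984375, 118.97074890136719), (255.39016723632812, 133.5442352294922), 83.03096771240234)
11.1417 [ 0.46512071 -0.20762729  0.14026548] [ 0.46443753 -0.20830583] [{'point': [0.4687, -0.223, 0.0321], 'conf': 0.67}]
```

View pics/w3.png

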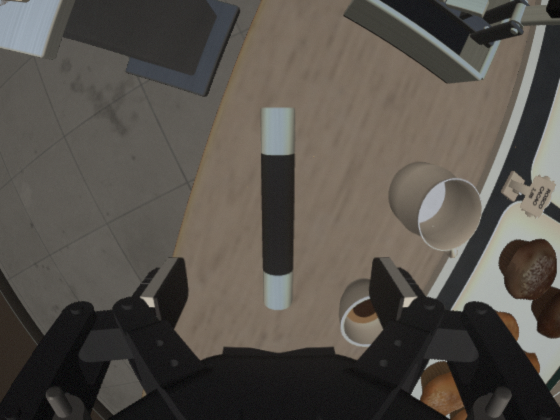

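Wrist view: the bar is centred at col 278, rows 108–310, and the tool is aligned with it. I'll redo the descent and check each step.

```bash
python3 - <<'E'
from h import *
a=np.radians(110.87); u=np.array([np.cos(a),np.sin(a)]); c=np.array([.4737,-.2326]); g=c+u*.026
m=bot.camera_model("wrist");R,t,K=[np.array(m[k]) for k in("R","t","camera_matrix")]
for P in ([*g,.016],[*c,.016],bot.current_tool_pos()):
    q=R@np.array(P)+t; th=np.arctan2(np.hypot(q[0],q[1]),q[2]); ph=np.arctan2(q[1],q[0]); print("px",K[0,2]+K[0,0]*th*np.cos(ph),K[1,2]+K[1,1]*th*np.sin(ph))
bot.servo_line([*g,.002],vel=.12)
print(bot.current_tool_pos(),bot.current_finger_gap(),bot.current_force())
p,d=bot.read_camera("wrist"); cv2.imwrite("pics/w4.png",p[...,::-1])
E
```

```text
px 278.15402039421235 187.61481620786395
px 278.11710674956225 213.3755928383955
px 280.05082515645154 235.2205736482485
[ 0.46518175 -0.20863627  0.00272992] 0.08489173435351345 [ 0.72454107 -1.19078484  0.34188698]
```

View pics/w4.png

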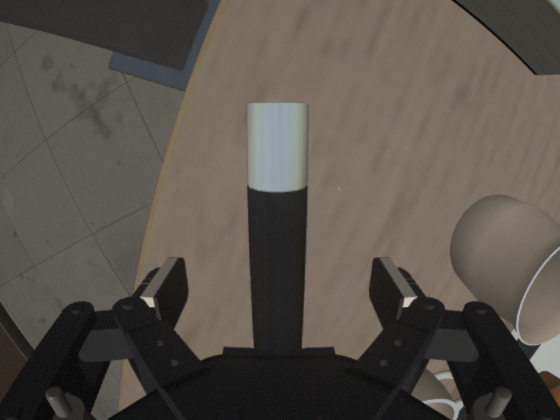

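The bar is between the open fingers (cols 187 and 375, bar 248–308). Closing now.

```bash
python3 - <<'E'
from h import *
bot.close_gripper(); print(bot.current_time(),bot.current_finger_gap(),bot.current_grasp_force(),bot.current_force(),bot.current_tool_pos())
bot.sleep(.2);print(bot.current_finger_gap(),bot.current_grasp_force())
p,d=bot.read_camera("wrist"); cv2.imwrite("pics/w5.png",p[...,::-1])
E
```

```text
13.3083 0.00015928080452320194 0.0 [-0.41460695  0.7221851  -0.12777944] [ 0.46443077 -0.20831684  0.00198108]
8.12232651684518e-05 0.0
```

View pics/w5.png

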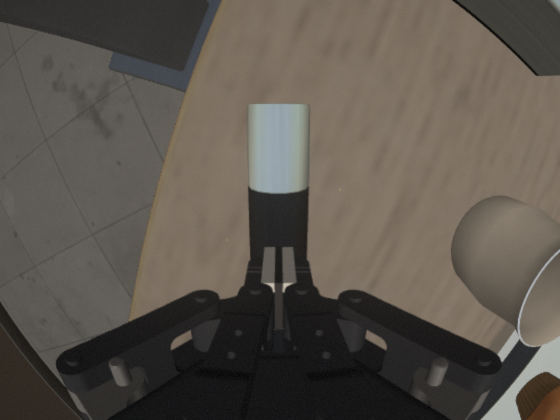

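The fingers have shut above the bar, with tips at row ~250 in front of it. I'll measure the real tip height from depth.

```bash
python3 - <<'E'
from h import *
b=np.load("w2.npz"); Xb=cloud("wrist",b["d"],{k:b[k] for k in("camera_matrix","R","t")})
p,d=bot.read_camera("wrist"); m=bot.camera_model("wrist"); X=cloud("wrist",d,m)
for n,A,D in (("hover z=.189",Xb,b["d"]),("now",X,d)):
    print(n)
    for r in (215,235,245,250,256,265,275,285,295): print(r,[tuple(A[r,c].round(3))+(D[r,c].round(3),) for c in (268,290)])
E
```

```text
hover z=.189
215 [(np.float64(0.521), np.float64(0.033), np.float64(0.007), np.float32(0.382)), (np.float64(0.547), np.float64(0.029), np.float64(0.005), np.float32(0.383))]
235 [(np.float64(0.518), np.float64(0.006), np.float64(0.004), np.float32(0.392)), (np.float64(0.544), np.float64(0.004), np.float64(0.007), np.float32(0.389))]
245 [(np.float64(0.522), np.float64(0.021), np.float64(0.068), np.float32(0.326)), (np.float64(0.544), np.float64(0.018), np.float64(0.068), np.float32(0.326))]
250 [(np.float64(0.536), np.float64(0.09), np.float64(0.236), np.float32(0.145)), (np.float64(0.546), np.float64(0.088), np.float64(0.234), np.float32(0.147))]
256 [(np.float64(0.536), np.float64(0.09), np.float64(0.242), np.float32(0.139)), (np.float64(0.546), np.float64(0.088), np.float64(0.241), np.float32(0.141))]
265 [(np.float64(0.536), np.float64(0.09), np.float64(0.25), np.float32(0.132)), (np.float64(0.545), np.float64(0.088), np.float64(0.249), np.float32(0.132))]
275 [(np.float64(0.536), np.float64(0.089), np.float64(0.257), np.float32(0.125)), (np.float64(0.545), np.float64(0.088), np.
[... 1110 characters left out ...]
oat64(-0.196), np.float64(0.055), np.float32(0.139))]
265 [(np.float64(0.456), np.float64(-0.2), np.float64(0.062), np.float32(0.132)), (np.float64(0.464), np.float64(-0.196), np.float64(0.063), np.float32(0.131))]
275 [(np.float64(0.456), np.float64(-0.2), np.float64(0.071), np.float32(0.124)), (np.float64(0.464), np.float64(-0.197), np.float64(0.071), np.float32(0.123))]
285 [(np.float64(0.456), np.float64(-0.199), np.float64(0.079), np.float32(0.115)), (np.float64(0.463), np.float64(-0.196), np.float64(0.08), np.float32(0.115))]
295 [(np.float64(0.456), np.float64(-0.199), np.float64(0.087), np.float32(0.108)), (np.float64(0.463), np.float64(-0.196), np.float64(0.087), np.float32(0.108))]
```

The real fingertips sit ≈43 mm above the reported TCP z: the depth edge is at 0.046 with TCP 0.002, and 0.235 with TCP 0.189. Lateral position agrees. I'll correct for that offset and watch the force.

```bash
echo 'DZ=.043  # true tip z = reported z + DZ' >> h.py; python3 - <<'E'
from h import *
a=np.radians(110.87); u=np.array([np.cos(a),np.sin(a)]); c=np.array([.4737,-.2326]); g=c+u*.026
bot.open()
for z in (-.015,-.03,-.038):
    bot.servo_line([*g,z],vel=.1); f=bot.current_force(); print(z,bot.current_tool_pos()[2],np.round(f,1))
    if abs(f[2])>6: break
else:
    bot.close_gripper(); print(bot.current_finger_gap(),bot.current_grasp_force(),bot.current_force())
    if bot.current_finger_gap()>.02:
        bot.servo_line([*g,.03],vel=.1); print(bot.current_time(),bot.current_finger_gap(),bot.current_grasp_force(),bot.current_force(),bot.current_wrist_torque())
        p,d=bot.read_camera("wrist"); X=cloud("wrist",d)
        for r in (120,150,180,210,235): print(r,X[r,278].round(4))
        cv2.imwrite("pics/w6.png",p[...,::-1])
E
```

```text
-0.015 -0.01563365430686014 [0.1 0.2 0.2]
-0.03 -0.030162647266518794 [ 0.5 -0.1 -0.4]
-0.038 -0.037955345868615264 [-1.7 -0.1  0.1]
0.03017458125138842 59.16732966899872 [-1.24470491  1.33387566  4.71802104]
16.6417 0.030037076623477085 59.56466495990753 [-0.041651    0.80268286 -4.14827987] [0.05690332 0.06034832 0.03116839]
120 [ 0.4379 -0.1439  0.0979]
150 [ 0.4416 -0.1534  0.0986]
180 [ 0.4454 -0.1634  0.0976]
210 [ 0.4492 -0.1735  0.0981]
235 [ 0.4526 -0.1824  0.0983]
```

Held level; the bar axis is TCP z + 0.054. Next: carry it over the box and lower it into the saddles.

```bash
python3 - <<'E'
from h import *
p0=bot.current_tool_pos()
bot.servo_line([p0[0],p0[1],.18],vel=.25)
Q=down(np.pi/2+PSI)
bot.move_ptp(B(0,.006,.18),Q)
bot.servo_line(B(0,.006,.062),vel=.12)
bot.sleep(.2); f0=np.array(bot.current_force()); print(bot.current_time(),f0,bot.current_finger_gap(),toB(bot.current_tool_pos()))
m=bot.camera_model("wrist"); p,d=bot.read_camera("wrist"); np.savez("w7.npz",p=p,d=d,**m); cv2.imwrite("pics/w7.png",p[...,::-1])
z=.052
while z>.040:
    bot.servo_line(B(0,.006,z),vel=.03); f=np.array(bot.current_force())-f0; print(round(z,4),f.round(1))
    if f[2]>5 or np.hypot(*f[:2])>8: break
    z-=.002 if z>.047 else .001
print(bot.current_time(),toB(bot.current_tool_pos()),bot.current_wrist_torque())
E
```

```text
19.9083 [-0.62099923 -0.14944366 -4.61280089] 0.030252164946752085 [0.00063134 0.00619959 0.06282379]
0.052 [0.4 0.3 0.3]
0.05 [0.2 0.1 0.3]
0.048 [ 0.6 -0.4  0.8]
0.046 [0.7 0.4 1.2]
0.045 [0.6 0.8 0.7]
0.044 [ 0.6  0.5 -0.2]
0.043 [-0.1  1.   3.6]
0.042 [-1.9  0.1 10.6]
22.1917 [0.0004291  0.00613808 0.04309747] [ 0.04317873  0.60365824 -0.30053743]
```

View pics/w7.png

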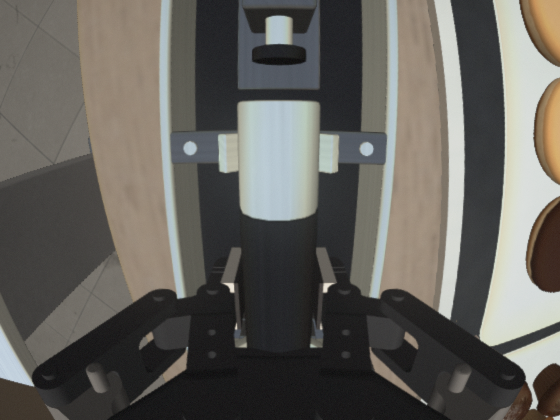

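The bar is centred over both saddles, with the buffer disc just ahead at (279,55). Contact was felt at z = 0.042. Now I push lengthwise, watching the force.

```bash
python3 - <<'E'
from h import *
c,s=np.cos(PSI),np.sin(PSI); ax=np.array([-s,c,0])
z=.0428; bot.servo_line(B(0,.006,z),vel=.02); bot.sleep(.2)
f0=np.array(bot.current_force())@ax; print("f0",bot.current_force(),bot.current_time())
y=.006;hit=0
while y<.034:
    y+=.0015; bot.servo_line(B(0,y,z),vel=.03)
    f=np.mean([np.array(bot.current_force()) for _ in range(4)],0); a=f@ax-f0
    print(round(y,4),toB(bot.current_tool_pos())[1].round(4),"ax",a.round(1),"z",f[2].round(1))
    if a<-5: hit+=1
    else: hit=0
    if hit==2: break
print(bot.current_time(),bot.current_finger_gap())
E
```

```text
f0 [-2.53912663  1.57659104  5.40179673] 22.6417
0.0075 0.0061 ax -5.8 z 5.6
0.009 0.0062 ax -9.1 z 6.4
23.1417 0.030120268110868126
```

Friction from pressing down masks the feel. I'll lift slightly to unload and retry.

```bash
python3 - <<'E'
from h import *
c,s=np.cos(PSI),np.sin(PSI); ax=np.array([-s,c,0])
F=lambda n=5: np.mean([np.array(bot.current_force()) for _ in range(n)],0)
z=.0428
while z<.050:
    z+=.0008; bot.servo_line(B(0,.006,z),vel=.03); f=F()
    if f[2]<-2.5: break
bot.sleep(.2); f=F(); f0=f@ax; print("z",z,toB(bot.current_tool_pos()),"f",f.round(1),f0.round(1))
y=.006;hit=0
while y<.034:
    y+=.0015; bot.servo_line(B(0,y,z),vel=.03); f=F(); a=f@ax-f0
    print(round(y,4),toB(bot.current_tool_pos()).round(4)[1:],"ax",a.round(1),"z",f[2].round(1))
    hit=hit+1 if a<-5 else 0
    if hit==2: break
print(bot.current_time(),bot.current_finger_gap())
E
```

```text
z 0.0444 [-0.00031488  0.0062745   0.04394881] f [ 0.5 -0.5 -4.4] -0.4
0.0075 [0.0078 0.0442] ax 0.2 z -4.5
0.009 [0.0091 0.0443] ax 0.5 z -4.4
0.0105 [0.0106 0.0444] ax 0.7 z -3.9
0.012 [0.0121 0.0444] ax 0.4 z -3.9
0.0135 [0.0136 0.0444] ax -0.4 z -4.1
0.015 [0.0151 0.0444] ax 0.0 z -4.7
0.0165 [0.0166 0.0444] ax 1.2 z -3.7
0.018 [0.0181 0.0444] ax 1.3 z -3.0
0.0195 [0.0196 0.0444] ax 1.3 z -4.0
0.021 [0.0211 0.0444] ax 0.6 z -4.6
0.0225 [0.0226 0.0444] ax 0.5 z -3.6
0.024 [0.0241 0.0444] ax 0.4 z -3.9
0.0255 [0.0247 0.0443] ax -3.6 z -3.7
0.027 [0.0255 0.0443] ax -5.0 z -2.2
0.0285 [0.0268 0.0443] ax -5.7 z -2.5
27.5917 0.030228117235510596
```

```bash
python3 - <<'E'
from h import *
c,s=np.cos(PSI),np.sin(PSI); ax=np.array([-s,c,0])
F=lambda n=5: np.mean([np.array(bot.current_force()) for _ in range(n)],0)
z=.0444;y=.0285;f0=-.4
while y<.036:
    y+=.001; bot.servo_line(B(0,y,z),vel=.03); a=F()@ax-f0; yy=np.mean([toB(bot.current_tool_pos())[1] for _ in range(3)])
    print(round(y,4),yy.round(4),"ax",a.round(1))
    if yy>.0308 or a<-14: break
bot.servo_line(B(0,yy,z),vel=.03); print("relaxed",toB(bot.current_tool_pos()),F()@ax-f0)
bot.servo_line(B(0,yy,.0430),vel=.02); print(toB(bot.current_tool_pos()),F())
bot.open(); bot.sleep(.2); print(bot.current_time(),toB(bot.current_tool_pos()),F(),bot.current_finger_gap())
bot.servo_line(B(0,yy,.18),vel=.2)
m=bot.camera_model("wrist"); p,d=bot.read_camera("wrist"); np.savez("w8.npz",p=p,d=d,**m); cv2.imwrite("pics/w8.png",p[...,::-1])
X=cloud("wrist",d,m); b=np.stack([toB(q) for q in X.reshape(-1,3)]); bx,by,bz=b.T
for lo in (-.09,-.02,.03,.05,.08):
    q=(by>lo)&(by<lo+.015)&(abs(bx)<.02)&(bz>.09); print(lo,q.sum(),"ztop",np.percentile(bz[q],90).round(4) if q.sum() else 0,"xc",np.median(bx[q]).round(4) if q.sum() else 0)
q=(abs(bx)<.004)&(by>.06)&(bz>.085); h=np.histogram(by[q],bins=np.arange(.09,.152,.003)); print(h[0])
q=(by>-.1)&(by<-.02)&(bz>.15)&(bz<.23); print("strap",np.percentile(bx[q],[2,50,98]),np.percentile(bz[q],[2,98]))
print(bot.current_time())
E
```

```text
0.0295 0.0276 ax -6.7
0.0305 0.0286 ax -5.2
0.0315 0.0295 ax -6.0
0.0325 0.0305 ax -6.2
0.0335 0.0315 ax -6.4
relaxed [2.39517871e-05 3.15996725e-02 4.44040857e-02] -1.919044511701487
[0.00021254 0.03170787 0.04338324] [-0.79305516 -3.237686   -0.87774759]
30.125 [-2.86884715e-05  3.15149463e-02  4.29781434e-02] [-0.63452784  0.43175689  0.11513958] 0.08548436946858914
-0.09 413 ztop 0.112 xc -0.001
-0.02 581 ztop 0.1125 xc -0.0003
0.03 8022 ztop 0.3116 xc -0.0012
0.05 3638 ztop 0.3203 xc 0.0027
0.08 764 ztop 0.1123 xc -0.0004
[40 40 40 40 39 40 40 30 40 39 49 40 38 42 44 35 37 40 30  0]
strap [0.03915465 0.05518649 0.20176532] [0.15521737 0.22878838]
31.0083
```

View pics/w8.png

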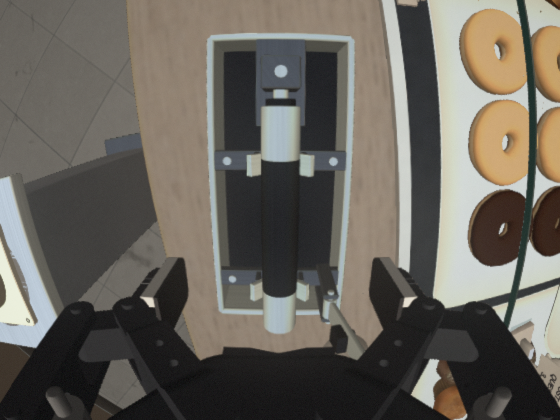

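Bar is level and settled (top 0.112 at both ends), its end against the disc at (280,102), and the buffer went in ≈7 mm. The strap still stands at (330,285), leaning away. Next I hook it with the far open finger and swing it over.

```bash
cat > sw.py <<'E'
from h import *
F=lambda n=4: np.mean([np.array(bot.current_force()) for _ in range(n)],0)
def tgt(th,r=.070):
    px=.044-r*np.cos(th)+.0025*np.sin(th); pz=.1206+r*np.sin(th)+.0025*np.cos(th)
    return B(px-.0425,-.06,pz-.056)
bot.servo_line(B(.033,-.06,.20),vel=.2)
bot.servo_line(B(.033,-.06,tgt(1.75)[2]),vel=.1); print(toB(bot.current_tool_pos()),F())
for th in np.arange(1.75,.34,-.1):
    bot.servo_line(tgt(th),vel=.08); f=F(); print(round(th,2),toB(bot.current_tool_pos()).round(4),f.round(1))
    if np.linalg.norm(f)>30: print("STOP"); break
print(bot.current_time())
E
python3 sw.py
```

```text
[ 0.03336556 -0.0596222   0.13359334] [-0.00510897 -0.43538422  0.25824085]
1.75 [ 0.0168 -0.0599  0.134 ] [1.4 0.8 0.4]
1.65 [ 0.0099 -0.06    0.1346] [ 1.5 -0.6  1.5]
1.55 [ 0.003  -0.0599  0.135 ] [2.9 0.4 1.2]
1.45 [-0.0038 -0.0599  0.1347] [ 3.  -0.9  1.2]
1.35 [-0.011  -0.0599  0.1338] [3.1 0.1 2.1]
1.25 [-0.0181 -0.0599  0.1321] [2.7 0.4 3. ]
1.15 [-0.0249 -0.0599  0.1296] [ 3.1 -0.4  3. ]
1.05 [-0.0314 -0.0599  0.1264] [2.8 0.6 3.2]
0.95 [-0.0375 -0.0599  0.1227] [3.4 1.6 1.9]
0.85 [-0.0432 -0.06    0.1186] [ 4.  -0.1 -0.7]
0.75 [-0.0484 -0.0602  0.1139] [3.9 0.2 0.7]
0.65 [-0.0532 -0.0602  0.1088] [ 2.2 -0.2  0.9]
0.55 [-0.0575 -0.0602  0.1031] [ 2.6 -1.4  0.9]
0.45 [-0.0612 -0.0602  0.0971] [ 2.3 -0.2  0.9]
0.35 [-0.0641 -0.0601  0.0907] [1.  0.1 1.3]
36.3333
```

```bash
python3 - <<'E'
from h import *
p=toB(bot.current_tool_pos()); bot.servo_line(B(p[0],-.06,.17),vel=.2)
bot.close_gripper(); bot.servo_line(B(-.022,-.06,.17),vel=.2)
m=bot.camera_model("wrist"); p,d=bot.read_camera("wrist"); X=cloud("wrist",d,m); b=np.stack([toB(q) for q in X.reshape(-1,3)]); bx,by,bz=b.T
for lo in np.arange(-.07,.07,.01):
    q=(by>-.066)&(by<-.054)&(bx>lo)&(bx<lo+.01)&(bz>.085)&(bz<.225); print(lo.round(3),q.sum(),np.percentile(bz[q],[10,50,90]).round(4) if q.sum() else "")
print(bot.look_for("wrist","strap_end"),[toB(r["point"]) for r in bot.look_for("wrist","strap_end")],bot.current_time())
E
```

```text
-0.07 0 
-0.06 0 
-0.05 99 [0.1445 0.146  0.1469]
-0.04 294 [0.1432 0.1448 0.2171]
-0.03 378 [0.0947 0.141  0.1429]
-0.02 412 [0.0925 0.1385 0.2144]
-0.01 289 [0.1114 0.1368 0.1385]
0.0 245 [0.1129 0.1358 0.1377]
0.01 288 [0.0928 0.1301 0.1318]
0.02 261 [0.0959 0.1276 0.1291]
0.03 189 [0.1239 0.1251 0.1264]
0.04 157 [0.1243 0.1255 0.1268]
0.05 0 
0.06 0 
0.07 0 
[{'point': [0.5295, 0.0122, 0.136], 'conf': 0.7}] [array([-0.00294929, -0.0600649 ,  0.136     ])] 38.15
```

The strap lies at ≈0.25 rad. Now I press it down with closed fingertips at 66 mm from the hinge.

```bash
python3 - <<'E'
from h import *
F=lambda n=5: np.mean([np.array(bot.current_force()) for _ in range(n)],0)
bot.servo_line(B(-.022,-.06,.104),vel=.12); bot.sleep(.2); f0=F(); z=.104
while z>.068:
    z-=.0015 if z>.088 else .001
    bot.servo_line(B(-.022,-.06,z),vel=.04); f=F()-f0; print(round(z,4),toB(bot.current_tool_pos())[2].round(4),f.round(1))
    if f[2]>22: break
bot.sleep(.3); print(F()-f0,toB(bot.current_tool_pos()))
bot.servo_line(B(-.022,-.06,.17),vel=.15)
m=bot.camera_model("wrist"); p,d=bot.read_camera("wrist"); X=cloud("wrist",d,m); b=np.stack([toB(q) for q in X.reshape(-1,3)]); bx,by,bz=b.T
for lo in np.arange(-.05,.05,.02):
    q=(by>-.066)&(by<-.054)&(bx>lo)&(bx<lo+.01)&(bz>.115)&(bz<.16); print(lo.round(3),q.sum(),np.median(bz[q]).round(4))
for lo in (-.03,0,.03,.06,.08):
    q=(by>lo)&(by<lo+.015)&(abs(bx)<.015)&(bz>.09)&(bz<.13); print("bar",lo,np.percentile(bz[q],90).round(4) if q.sum() else 0)
print(bot.current_time())
E
```

```text
0.1025 0.1025 [ 0.1 -1.5 -0.8]
0.101 0.1012 [ 0.5 -1.6  1.3]
0.0995 0.0997 [-0.1 -0.9  2.4]
0.098 0.0981 [-2.1 -0.9  4. ]
0.0965 0.0964 [-1.4 -0.4  3.8]
0.095 0.0949 [-1.6 -1.2  2.4]
0.0935 0.0933 [-0.5 -1.   2.9]
0.092 0.0919 [-2.1 -1.1  3.7]
0.0905 0.0905 [-2.1 -0.1  3.6]
0.089 0.089 [-3.4 -1.6  4.9]
0.0875 0.0876 [-3.8 -0.5  5.7]
0.0865 0.0867 [-3.6 -0.1  6.4]
0.0855 0.0859 [-3.6 -0.7  7.6]
0.0845 0.0857 [-6.  -0.5 12.7]
0.0835 0.0856 [-6.8 -1.5 17.6]
0.0825 0.0856 [-10.1  -0.6  22.6]
[-9.08768214 -1.44604204 23.56071465] [-0.02228124 -0.05992687  0.08559936]
-0.05 136 0.1228
-0.03 199 0.1228
-0.01 224 0.1244
0.01 205 0.1228
0.03 211 0.1229
bar -0.03 0.1125
bar 0 0.1126
bar 0.03 0.1127
bar 0.06 0.1124
bar 0.08 0.1124
44.1333
```

The strap is level at its stop (top 0.123 all along) and stayed there after release. The bar is still level.

```bash
python3 - <<'E'
from h import *
print(bot.finish_job())
E
```

```text
the job is handed in; nothing more can be done
None
```

The job is handed in at about 44 s: the bar is settled in both saddles with the buffer pushed in about 7 mm, and the strap is shut level on the bar; the first grasp attempt closed on air because the fingertips sit about 43 mm higher than the reported TCP.

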